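Set out the case-press dies in size order beside the press

ROBOT

A 6-joint arm with a two-finger parallel gripper is mounted at the origin on the work surface. World frame = base frame: x ahead of the robot, y to its left, z up, the work surface at z = 0. Lengths are in m, angles in rad, forces in N, time in s.
With the tool pointing down it reaches from about 0.425 to 0.95 m from the base axis. Payload 3.5 kg.
Tool frame: the origin (TCP) lies midway between the tips of the shut fingers; the grasp point (between the pads) lies 19 mm behind it; z points along the fingers, y is the line along which they close (so a half turn about z gives the same grasp; the last joint's range is limited). The gripper opens to 85 mm and grips with 20 to 120 N. Pads are 22 mm wide; open, the fingers measure 114 mm over their backs; the gripper's body (76 mm by 85 mm) begins 54 mm behind the grasp point. The pads swing forward as they close: fully open they stand 13 mm farther back than shut.
Start: joints at [1.059, 0.286, 1.577, -0, 1.279, -0.15], TCP at [0.239, 0.631, 0.199] pointing down, gripper open.
Joint ranges: [-2.77, 2.77], [-0.9, 2.22], [0.21, 2.48], [-1.53, 4.67], [0.24, 2.81], [-2.84, 2.84]. Speed limits (rad/s): [2.79, 2.79, 3.14, 3.14, 3.14, 3.14].

INTERFACE

Orientations are given as a unit quaternion [x, y, z, w].
In Python, from plant import ctrl, cams, order gives the robot as it stands.
- The arm moves only by the tool move_arm, never from a script. Its argument "plan" is one flat list of numbers, 7 for each row, row after row: the shift along the world's x, y, z in mm, then the turn, a rotation vector about the world's x, y, z in degrees, then the finger opening in mm, from 0 to 85.4. A call has 1 to 12 rows; each row shifts and turns the commanded pose from where the row before left it; what a row does not reach is not made up. A row lasts 1/10 s, in which the tool goes at most 50 mm and 8.59 degrees, less where a joint would pass 70% of its speed; a pose out of reach is approached as far as the arm can. A call is refused whole if a number of a shift passes 50 or a number of a turn 8.59, either way. A call with a gripper value outside its range is refused whole. The fingers move at their own pace and stop on an object; "newtons" is the grip in N (left out, the last holds). Time passes only in rows, so rows that do not move let the fingers close. It gives the time, the measured TCP pose, the force, the opening and the grip force at its end, in the units of the state.
- ctrl.get_state(): the state, without advancing time (a new reading comes with each control period).
- cams.read_camera(name): name is "side" or "top" or "wrist"; returns a dict with "color" (400x640x3 uint8, red, green, blue), "fov_y" (degrees; the focal length in pixels is half the picture's height over the tangent of half this angle, whatever the lens; pixels are square), "cx", "cy" (the principal point, pixels), "origin" and "orientation" of the camera in the world; the wrist camera has in their place "T_tool_cam" (4x4, takes a point from camera to tool coordinates, whose origin is the TCP and whose axes are the flange's). Camera axes: x right, y up, looking along -z (the intrinsics and any distortion apply to the point x, -y, -z); pixel columns grow to the right and rows downward; lengths in m; the calibration is good to about 2 mm. A picture is of the moment at which its call begins: read the wrist's pose just before it. There is no depth.
- order.sign_off(): hands the job in; it is judged then, once.
The state is a dict: "time": time; "qpos": joint angles; "dq": joint speeds; "joint_efforts": joint torques, N m; "eef_pos": TCP position; "tcp_rot": TCP orientation; "contact_force": force on the tool from outside, world axes, zero at the start; "wrist_torque": the same for the moment, N m; "opening": opening from 0.0 (shut) to 1.0 (fully open); "finger_force": force on a finger pad.
Only numpy, scipy, OpenCV 4.12 (cv2) and the standard library are available. Lean on these libraries where they do the work, as an engineer would, in place of code of your own. Each camera call takes 0.05 s, during which the arm holds its last target. There are 200 camera calls.

TASK

Set out the four loose nylon press dies in the rack in order of size for the next batch of watches: the smallest in the seat nearest the screw press, then each larger one in the next seat along, the largest farthest from the press. Each die stands flat on the floor of its own seat, about in the middle, dished face up as it is now, and is let go; do not disturb the open watch movement lying on the bench.

Things in the scene. Friction and masses are not known exactly. Their poses are not given: they have to be found in the camera images.
- die_p_center (a point): the smallest of the four loose case-press dies: a plain cream-white nylon disc 20 mm in diameter and 20 mm tall, standing on the bench with its dished pressing face (a small brass bush in the middle) up. The point is the disc's centre, 10 mm above its underside; z is its axis, up. It can be pinched across its sides in any direction.
- die_q_center (a point): the second smallest of the four loose case-press dies: a plain cream-white nylon disc 30 mm in diameter and 20 mm tall, standing on the bench with its dished pressing face (a small brass bush in the middle) up. The point is the disc's centre, 10 mm above its underside; z is its axis, up. It can be pinched across its sides in any direction.
- die_r_center (a point): the second largest of the four loose case-press dies: a plain cream-white nylon disc 40 mm in diameter and 20 mm tall, standing on the bench with its dished pressing face (a small brass bush in the middle) up. The point is the disc's centre, 10 mm above its underside; z is its axis, up. It can be pinched across its sides in any direction.
- die_s_center (a point): the largest of the four loose case-press dies: a plain cream-white nylon disc 50 mm in diameter and 20 mm tall, standing on the bench with its dished pressing face (a small brass bush in the middle) up. The point is the disc's centre, 10 mm above its underside; z is its axis, up. It can be pinched across its sides in any direction.
- seat_a_floor (a point): one of the four identical round seats of the die rack (a wooden board 82 x 308 mm, 8 mm thick, fixed on the bench, the seats in one straight row along it 74 mm apart, all fixed): a shallow aluminium dish, 70 mm outside, 63 mm inside, dark felt floor 11 mm above the bench, rim 4.5 mm higher than its floor. The point is the middle of the floor; z up. The letters a to d do not tell where in the row it is; x points across the row, y along it.
- seat_b_floor (a point): one of the four identical round seats of the die rack (a wooden board 82 x 308 mm, 8 mm thick, fixed on the bench, the seats in one straight row along it 74 mm apart, all fixed): a shallow aluminium dish, 70 mm outside, 63 mm inside, dark felt floor 11 mm above the bench, rim 4.5 mm higher than its floor. The point is the middle of the floor; z up. The letters a to d do not tell where in the row it is; x points across the row, y along it.
- seat_c_floor (a point): one of the four identical round seats of the die rack (a wooden board 82 x 308 mm, 8 mm thick, fixed on the bench, the seats in one straight row along it 74 mm apart, all fixed): a shallow aluminium dish, 70 mm outside, 63 mm inside, dark felt floor 11 mm above the bench, rim 4.5 mm higher than its floor. The point is the middle of the floor; z up. The letters a to d do not tell where in the row it is; x points across the row, y along it.
- seat_d_floor (a point): one of the four identical round seats of the die rack (a wooden board 82 x 308 mm, 8 mm thick, fixed on the bench, the seats in one straight row along it 74 mm apart, all fixed): a shallow aluminium dish, 70 mm outside, 63 mm inside, dark felt floor 11 mm above the bench, rim 4.5 mm higher than its floor. The point is the middle of the floor; z up. The letters a to d do not tell where in the row it is; x points across the row, y along it.
- press: the bench screw press: a grey C-frame on a 110 x 85 mm base, with a black handwheel (64 mm across) on top, 165 mm tall, fixed. It stands beyond one end of the rack, which end varies; its origin is the centre of its base on the bench, 0.18 to 0.22 m from the nearest seat and about 0.07 m more from each next one. At the other end stands a white timing machine (50 mm tall, unlisted, fixed).
- movement: an open watch movement clamped in a steel holder, 34 x 58 mm, 21 mm tall, loose on the bench beyond the dies; origin at the centre of its underside. Not to be disturbed. (Tweezers and an eye loupe, unlisted, also lie about, to the sides beyond the dies.)
There are look-alikes about, which are no part of the job. Leave any purple look-alike of the part that bears die_s_center alone. Leave any green or red look-alike of the part that bears die_r_center alone.

How it is judged:
At the end, for the whole second after the job is handed in: Counted from the press, the 20, 30, 40 and 50 mm dies stand in the first, second, third and fourth seat, each with its centre within 12 mm sideways of the middle of its seat, flat on the seat's floor (height within 2.5 mm), upright (tilt under 0.1 rad), face up, released and at rest (under 10 mm/s) (((horizontal distance between seat_a_floor and press between 0.1 and 0.234 m and horizontal distance between die_p_center and seat_a_floor below 0.012 m and z of die_p_center in the frame of seat_a_floor between 0.0075 and 0.0125 m) or (horizontal distance between seat_b_floor and press between 0.1 and 0.234 m and horizontal distance between die_p_center and seat_b_floor below 0.012 m and z of die_p_center in the frame of seat_b_floor between 0.0075 and 0.0125 m) or (horizontal distance between seat_c_floor and press between 0.1 and 0.234 m and horizontal distance between die_p_center and seat_c_floor below 0.012 m and z of die_p_center in the frame of seat_c_floor between 0.0075 and 0.0125 m) or (horizontal distance between seat_d_floor and press between 0.1 and 0.234 m and horizontal distance between die_p_center and seat_d_floor below 0.012 m and z of die_p_center in the frame of seat_d_floor between 0.0075 and 0.0125 m)) and angle between each of die_p_center, die_q_center, die_r_center, die_s_center's own z axis and vertical below 0.1 rad and linear speed of each of die_p, die_q, die_r, die_s below 0.01 m/s and ((horizontal distance between seat_a_floor and press between 0.234 and 0.306 m and horizontal distance between die_q_center and seat_a_floor below 0.012 m and z of die_q_center in the frame of seat_a_floor between 0.0075 and 0.0125 m) or (horizontal distance between seat_b_floor and press between 0.234 and 0.306 m and horizontal distance between die_q_center and seat_b_floor below 0.012 m and z of die_q_center in the frame of seat_b_floor between 0.0075 and 0.0125 m) or (horizontal distance between seat_c_floor and press between 0.234 and 0.306 m and horizontal distance between die_q_center and seat_c_floor below 0.012 m and z of die_q_center in the frame of seat_c_floor between 0.0075 and 0.0125 m) or (horizontal distance between seat_d_floor and press between 0.234 and 0.306 m and horizontal distance between die_q_center and seat_d_floor below 0.012 m and z of die_q_center in the frame of seat_d_floor between 0.0075 and 0.0125 m)) and ((horizontal distance between seat_a_floor and press between 0.306 and 0.378 m and horizontal distance between die_r_center and seat_a_floor below 0.012 m and z of die_r_center in the frame of seat_a_floor between 0.0075 and 0.0125 m) or (horizontal distance between seat_b_floor and press between 0.306 and 0.378 m and horizontal distance between die_r_center and seat_b_floor below 0.012 m and z of die_r_center in the frame of seat_b_floor between 0.0075 and 0.0125 m) or (horizontal distance between seat_c_floor and press between 0.306 and 0.378 m and horizontal distance between die_r_center and seat_c_floor below 0.012 m and z of die_r_center in the frame of seat_c_floor between 0.0075 and 0.0125 m) or (horizontal distance between seat_d_floor and press between 0.306 and 0.378 m and horizontal distance between die_r_center and seat_d_floor below 0.012 m and z of die_r_center in the frame of seat_d_floor between 0.0075 and 0.0125 m)) and ((horizontal distance between seat_a_floor and press between 0.378 and 0.5 m and horizontal distance between die_s_center and seat_a_floor below 0.012 m and z of die_s_center in the frame of seat_a_floor between 0.0075 and 0.0125 m) or (horizontal distance between seat_b_floor and press between 0.378 and 0.5 m and horizontal distance between die_s_center and seat_b_floor below 0.012 m and z of die_s_center in the frame of seat_b_floor between 0.0075 and 0.0125 m) or (horizontal distance between seat_c_floor and press between 0.378 and 0.5 m and horizontal distance between die_s_center and seat_c_floor below 0.012 m and z of die_s_center in the frame of seat_c_floor between 0.0075 and 0.0125 m) or (horizontal distance between seat_d_floor and press between 0.378 and 0.5 m and horizontal distance between die_s_center and seat_d_floor below 0.012 m and z of die_s_center in the frame of seat_d_floor between 0.0075 and 0.0125 m))); the robot touches nothing.
It fails at once if the open watch movement is shifted by more than 15 mm (distance of movement from where it was at the start of the episode above 0.015 m).
It also fails if it takes over 88 s, if anything falls off the work surface, if the arm or the gripper's body presses on something with over 40 N, if the wrist force passes 120 N, or if a joint passes its speed limit or range.

## Working session

There is one attempt and no reset: what is moved stays moved. The work goes in short steps, Python scripts to look and compute and a tool call to move; the robot and the scene stay as the last step left them, time stands still between calls to the robot, and variables do not carry over. Pictures are saved under pics/ and viewed, at most 14 in all, crops included, and the job is handed in when it is done.

Besides the shell and the picture viewer there is one more tool, called by a JSON object that holds its "name" and its "arguments". move_arm: Moves the arm, as the interface text tells. Its arguments: {"type":"object","properties":{"plan":{"type":"array","items":{"type":"number"}},"newtons":{"type":"number"}},"required":["plan"]}

```bash
mkdir -p pics
python3 - <<'E'
from plant import ctrl,cams
import cv2
s=ctrl.get_state(); print({k:s[k] for k in('time','eef_pos','tcp_rot','opening')})
for n in('top','side'):
    c=cams.read_camera(n); cv2.imwrite(f'pics/{n}0.png',c['color'][:,:,::-1]); print(n,{k:v for k,v in c.items() if k!='color'})
E
```

```text
{'time': 0.0, 'eef_pos': array([0.23853743, 0.63065516, 0.1972276 ]), 'tcp_rot': array([ 1.79924185e-01,  9.83679758e-01, -1.13185224e-03, -3.74426963e-04]), 'opening': 0.9983094404508418}
top {'fov_y': 52.991845525855254, 'cx': 323.6471633023399, 'cy': 206.16858913764176, 'origin': array([ 0.44175962, -0.01001585,  0.96975429]), 'orientation': array([-0.07108652,  0.0612126 ,  0.7095064 , -0.69842708])}
side {'fov_y': 52.26572919069322, 'cx': 316.94459113518536, 'cy': 204.941965934279, 'origin': array([ 0.57397894, -0.79019813,  0.67329094]), 'orientation': array([ 0.44504904, -0.01377457, -0.02233341,  0.89512168])}
```

View pics/top0.png

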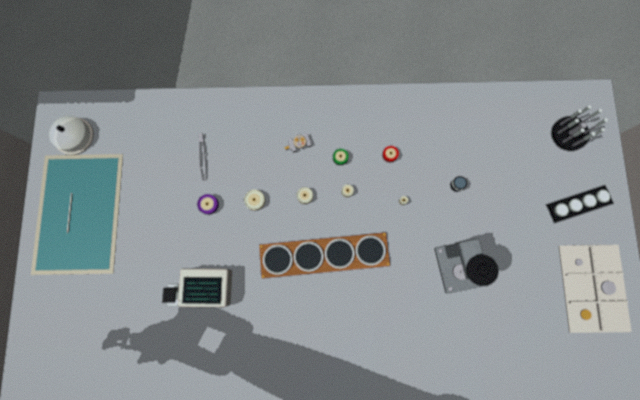

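View pics/side0.png

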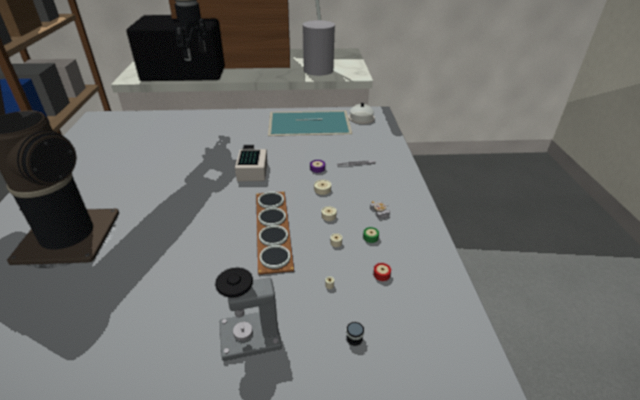

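Candidates in top view: cream discs S (255,200), R (305,195), Q (348,190), P (404,200). The look-alikes are purple (208,204), green (341,157) and red (390,154), all to be left alone. The press is at (470,265), on the right, so the seats counted from the press are at (371,250), (340,254), (308,257) and (277,260). The movement is at (298,144).

```bash
cat > h.py <<'E'
import numpy as np,cv2
from scipy.spatial.transform import Rotation as R
from plant import ctrl,cams
def ray(c,u,v,T=None):
    f=200/np.tan(np.radians(c['fov_y']/2))
    d=np.array([(u-c['cx'])/f,-(v-c['cy'])/f,-1])
    if T is None: return c['origin'],R.from_quat(c['orientation']).apply(d)
    return T[:3,3],T[:3,:3]@d
def onz(c,u,v,z,T=None):
    o,d=ray(c,u,v,T); return o+d*(z-o[2])/d[2]
def wrist():
    s=ctrl.get_state(); c=cams.read_camera('wrist')
    T=np.eye(4);T[:3,:3]=R.from_quat(s['tcp_rot']).as_matrix();T[:3,3]=s['eef_pos']
    return s,c,T@c['T_tool_cam']
def blobs(img,lo,hi,amin,amax):
    m=cv2.inRange(cv2.cvtColor(img,cv2.COLOR_RGB2HSV),lo,hi)
    m=cv2.morphologyEx(m,cv2.MORPH_CLOSE,np.ones((3,3)))
    cs,_=cv2.findContours(m,cv2.RETR_EXTERNAL,cv2.CHAIN_APPROX_NONE)
    return [cv2.minEnclosingCircle(k)+(cv2.contourArea(k),) for k in cs if amin<cv2.contourArea(k)<amax]
E
python3 - <<'E'
from h import *
c=cams.read_camera('top');img=c['color']
print('cream')
for (p,r,a) in blobs(img,(18,40,140),(40,255,255),20,600):
    print(np.round(p,1),round(r,1),a,onz(c,*p,.018).round(4))
print('dark')
for (p,r,a) in blobs(img,(0,0,0),(180,255,60),300,1200): print(np.round(p,1),round(r,1),a,onz(c,*p,.012).round(4))
for n,p,z in(('press',(460,270),0),('mov',(298,144),.02)): print(n,onz(c,*p,z).round(3))
cs=cams.read_camera('side')
print('side')
for (p,r,a) in blobs(cs['color'],(18,40,140),(40,255,255),20,600): print(np.round(p,1),round(r,1),a,onz(cs,*p,.013).round(4))
for (p,r,a) in blobs(cs['color'],(0,0,0),(180,255,60),150,1200): print('d',np.round(p,1),round(r,1),a,onz(cs,*p,.012).round(4))
cv2.imwrite('pics/crop1.png',cv2.resize(img[120:300,190:510],None,fx=2.5,fy=2.5,interpolation=cv2.INTER_CUBIC)[:,:,::-1])
E
```

```text
cream
[585.5 314.5] 6.0 92.0 [ 0.3612 -0.5901  0.018 ]
[207.  203.5] 5.6 81.5 [0.6338 0.2852 0.018 ]
[253.5 199. ] 6.3 99.5 [0.643  0.1722 0.018 ]
[304.2 194.5] 4.8 60.0 [0.6519 0.0488 0.018 ]
[347.3 189.9] 3.9 35.5 [ 0.6617 -0.0561  0.018 ]
[340.1 155.7] 4.7 56.5 [ 0.7487 -0.0405  0.018 ]
[390.5 152.5] 3.8 40.0 [ 0.7544 -0.1651  0.018 ]
[299.3 140.5] 5.9 45.0 [0.79   0.0603 0.018 ]
dark
[201.5 289.5] 21.8 836.0 [0.4292 0.2918 0.012 ]
[481.2 269.5] 16.2 723.0 [ 0.4659 -0.3651  0.012 ]
[277.1 259.2] 11.7 384.5 [0.4972 0.1144 0.012 ]
[308. 256.] 11.7 387.5 [0.5035 0.0409 0.012 ]
[339.  253.2] 11.6 388.0 [ 0.5092 -0.0327  0.012 ]
[370.  250.2] 11.5 381.5 [ 0.5152 -0.1066  0.012 ]
[579.5 203.5] 32.5 353.0 [ 0.6194 -0.6143  0.012 ]
[569.5 134.5] 18.7 631.5 [ 0.7946 -0.6127  0.012 ]
press [ 0.466 -0.32   0.   ]
mov [0.78  0.063 0.02 ]
side
[382. 269.] 4.5 39.0 [ 0.755  -0.1616  0.013 ]
[335.7 238. ] 4.8 48.0 [ 0.6611 -0.0539  0.013 ]
[370.6 232. ] 4.6 40.5 [ 0.7492 -0.0358  0.013 ]
[328.5 212.5] 6.5 77.0 [0.6512 0.0467 0.013 ]
[322. 185.] 7.3 89.5 [0.6422 0.1749 0.013 ]
d [234.  282.5] 18.6 824.0 [ 0.4306 -0.185   0.012 ]
d [274.5 256. ] 11.9 272.0 [ 0.5149 -0.108   0.012 ]
d [273. 235.] 11.2 220.5 [ 0.509  -0.0346  0.012 ]
d [271.5 215.5] 10.6 179.0 [0.5025 0.0422 0.012 ]
d [247.8 155.8] 11.3 253.5 [0.4158 0.3516 0.012 ]
d [31.4  9.8] 27.3 1148.5 [-1.3103  2.503   0.012 ]
```

View pics/crop1.png

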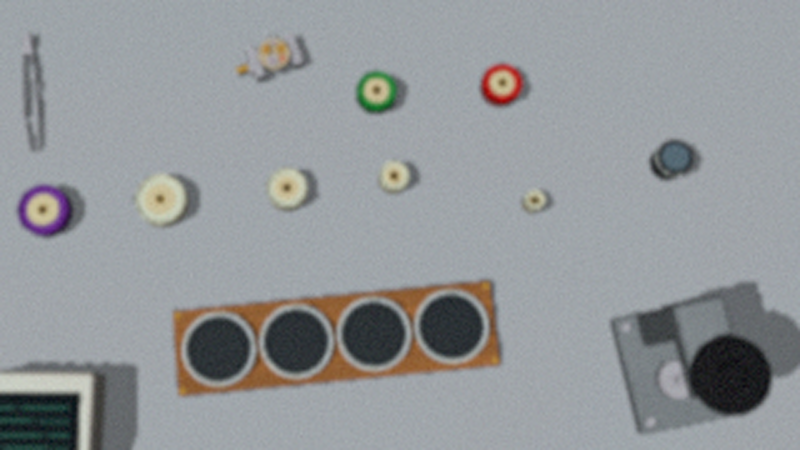

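The crop shows plain cream dies with brass bushes in S(162,198), R(287,187), Q(394,176) and P(535,200). Purple, green and red stay out of it. The press is on the −y side, so the order of seats is y = −0.107, −0.033, 0.041, 0.114. I'll move towards S.

{"name": "move_arm", "arguments": {"plan": [30, -36, 0, 0, 0, 0, 85, 30, -36, 0, 0, 0, 0, 85, 30, -36, 0, 0, 0, 0, 85, 30, -36, 0, 0, 0, 0, 85, 30, -36, 0, 0, 0, 0, 85, 30, -36, 0, 0, 0, 0, 85, 30, -36, 0, 0, 0, 0, 85, 30, -36, 0, 0, 0, 0, 80, 30, -36, 0, 0, 0, 0, 75, 30, -36, 0, 0, 0, 0, 70, 30, -36, 0, 0, 0, 0, 66, 0, 0, 0, 0, 0, 0, 66]}}

```text
time: 1.4
eef_pos: [0.5719, 0.2307, 0.1984]
tcp_rot: [0.183, 0.983, -0.001, 0.001]
contact_force: [0.9, 0.8, 0.2]
opening: 0.775
finger_force: 0.0
```

Run:
```python
from h import *
s,c,T=wrist(); print(s['time'],s['eef_pos'],s['opening'],T.round(3).tolist(),c['cx'],c['cy'],c['fov_y'])
cv2.imwrite('pics/w1.png',c['color'][:,:,::-1])
for (p,r,a) in blobs(c['color'],(18,30,120),(40,255,255),150,9000): print(np.round(p,1),round(r,1),a,onz(c,*p,.019,T).round(4))
for (p,r,a) in blobs(c['color'],(0,0,0),(180,255,70),600,30000): print('d',np.round(p,1),round(r,1),a,onz(c,*p,.012,T).round(4))
```

```text
1.4 [0.57194221 0.23073907 0.19835469] 0.7746519850408145 [[0.36, -0.898, -0.252, 0.508], [0.933, 0.346, 0.099, 0.256], [-0.001, -0.271, 0.963, 0.373], [0.0, 0.0, 0.0, 1.0]] 322.49520608940094 202.0861661899298 71.34142883149849
[300.  240.5] 11.1 329.5 [0.6414 0.1707 0.019 ]
[377.1 206.5] 11.2 332.0 [0.633  0.2847 0.019 ]
d [ 80.2 226.1] 27.1 1446.0 [ 0.5149 -0.1065  0.012 ]
d [121.5 204. ] 24.8 1415.5 [ 0.508  -0.0359  0.012 ]
d [167.5 180.5] 25.1 1538.5 [0.502  0.0384 0.012 ]
d [215.7 155.9] 25.3 1692.5 [0.496  0.1125 0.012 ]
d [381.5  14. ] 20.9 761.5 [0.4207 0.3605 0.012 ]
d [316.3  41.6] 52.3 5244.0 [0.4202 0.2814 0.012 ]
```

View pics/w1.png

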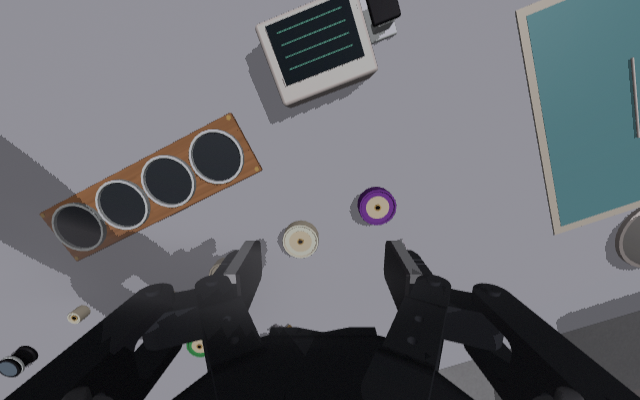

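The wrist view shows S at (300,240), clear of purple at (377,206), and it agrees with the top view: S is at (0.6415, 0.171).

{"name": "move_arm", "arguments": {"plan": [35, -30, 0, 0, 0, 0, 66, 34, -30, 0, 0, 0, 0, 66, 0, 0, -45, 0, 0, 0, 66, 0, 0, -45, 0, 0, 0, 66, 0, 0, -45, 0, 0, 0, 66, 0, 0, 0, 0, 0, 0, 66, 0, 0, 0, 0, 0, 0, 66], "newtons": 40}}

```text
time: 2.15
eef_pos: [0.6369, 0.1764, 0.0633]
tcp_rot: [0.179, 0.984, -0.0, -0.001]
contact_force: [1.0, 0.5, 1.1]
opening: 0.768
finger_force: 0.0
```

Run:
```python
from h import *
s,c,T=wrist(); print(s['time'],s['eef_pos'],s['opening'],s['tcp_rot'])
cv2.imwrite('pics/w2.png',c['color'][:,:,::-1])
for (p,r,a) in blobs(c['color'],(18,30,120),(40,255,255),150,9000): print(np.round(p,1),round(r,1),a,onz(c,*p,.019,T).round(4))
```

```text
2.15 [0.63690049 0.17635011 0.06334552] 0.7678747718370202 [ 1.79270493e-01  9.83799277e-01 -2.04083364e-04 -1.01578828e-03]
[159.3 384.4] 10.0 165.5 [ 0.7504 -0.0408  0.019 ]
[190.  271.5] 21.1 229.5 [0.6489 0.0474 0.019 ]
[317.9 217.5] 18.3 958.0 [0.6418 0.1705 0.019 ]
[449.7 159.4] 20.2 1087.0 [0.6333 0.2844 0.019 ]
```

View pics/w2.png

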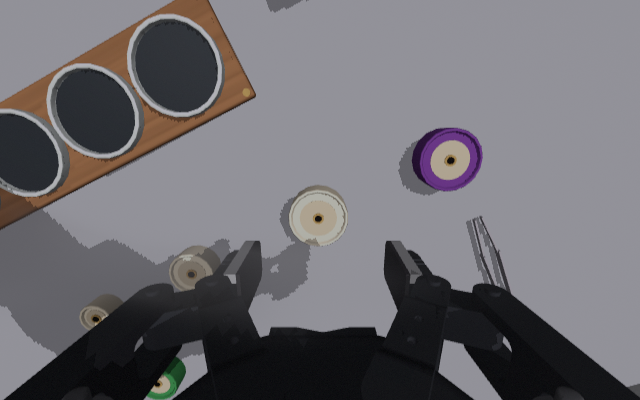

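{"name": "move_arm", "arguments": {"plan": [5, -5, -20, 0, 0, 0, 66, 0, 0, -20, 0, 0, 0, 66, 0, 0, -17, 0, 0, 0, 66, 0, 0, 0, 0, 0, 0, 66, 0, 0, 0, 0, 0, 0, 66]}}

```text
time: 2.7
eef_pos: [0.6437, 0.1707, 0.0081]
tcp_rot: [0.18, 0.984, 0.0, 0.001]
contact_force: [-0.4, 0.4, -0.5]
opening: 0.771
finger_force: 0.0
```

Run:
```python
from h import *
a=[ctrl.get_state()['eef_pos'] for _ in range(3)]; print(a)
s,c,T=wrist(); print(s['eef_pos'],s['opening'],s['contact_force'])
for (p,r,a) in blobs(c['color'],(18,30,120),(40,255,255),150,9000): print(np.round(p,1),round(r,1),a,onz(c,*p,.019,T).round(4))
```

```text
[array([0.64374746, 0.17071346, 0.00813155]), array([0.64374746, 0.17071346, 0.00813155]), array([0.64374746, 0.17071346, 0.00813155])]
[0.64374746 0.17071346 0.00813155] 0.7710592467386836 [-0.35123029  0.42794545 -0.50356631]
[326.6 238.7] 31.5 2235.0 [0.6467 0.1726 0.019 ]
[497.2 155.8] 28.0 2012.5 [0.633  0.2842 0.019 ]
```

{"name": "move_arm", "arguments": {"plan": [-1, 0, -3, 0, 0, 0, 66, 0, 0, 0, 0, 0, 0, 50, 0, 0, 0, 0, 0, 0, 45, 0, 0, 0, 0, 0, 0, 45, 0, 0, 0, 0, 0, 0, 45, 0, 0, 0, 0, 0, 0, 45], "newtons": 40}}

```text
time: 3.35
eef_pos: [0.6419, 0.1703, 0.0037]
tcp_rot: [0.18, 0.984, 0.0, 0.0]
contact_force: [0.3, -0.4, 0.0]
opening: 0.527
finger_force: 0.0
```

Run:
```python
from h import *
s,c,T=wrist(); print(s['eef_pos'],s['opening'],s['finger_force'])
cv2.imwrite('pics/w3.png',c['color'][:,:,::-1])
for (p,r,a) in blobs(c['color'],(18,30,120),(40,255,255),150,9000): print(np.round(p,1),round(r,1),a,onz(c,*p,.019,T).round(4))
```

```text
[0.64190447 0.17029725 0.00365012] 0.5269271986842826 0.0
[145.  302.5] 21.9 276.0 [0.6432 0.0443 0.019 ]
[322.5 240.5] 36.9 2567.0 [0.6433 0.1699 0.019 ]
[336.5 208.5] 20.9 157.0 [0.6269 0.1851 0.019 ]
[503.5 159.5] 28.7 2112.5 [0.6331 0.2843 0.019 ]
```

View pics/w3.png

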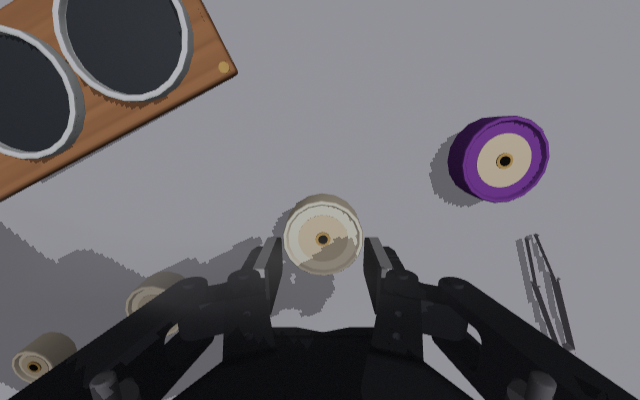

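The picture shows S at (322,240) between the pads, with a small gap still left, so I'll close further.

{"name": "move_arm", "arguments": {"plan": [0, 0, 0, 0, 0, 0, 35, 0, 0, 0, 0, 0, 0, 35, 0, 0, 0, 0, 0, 0, 35, 0, 0, 0, 0, 0, 0, 35], "newtons": 40}}

```text
time: 3.8
eef_pos: [0.6419, 0.1703, 0.0036]
tcp_rot: [0.18, 0.984, -0.0, -0.0]
contact_force: [0.5, -0.0, 0.2]
opening: 0.404
finger_force: 0.0
```

Run:
```python
from h import *
s,c,T=wrist(); t=cams.read_camera('side')
a=cv2.resize(t['color'][130:260,240:430],(800,547),interpolation=cv2.INTER_CUBIC)
b=cv2.resize(c['color'][150:350,200:460],(520,400))
cv2.imwrite('pics/s4.png',a[:,:,::-1]); cv2.imwrite('pics/w4.png',b[:,:,::-1])
```

```text
(no output)
```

View pics/s4.png

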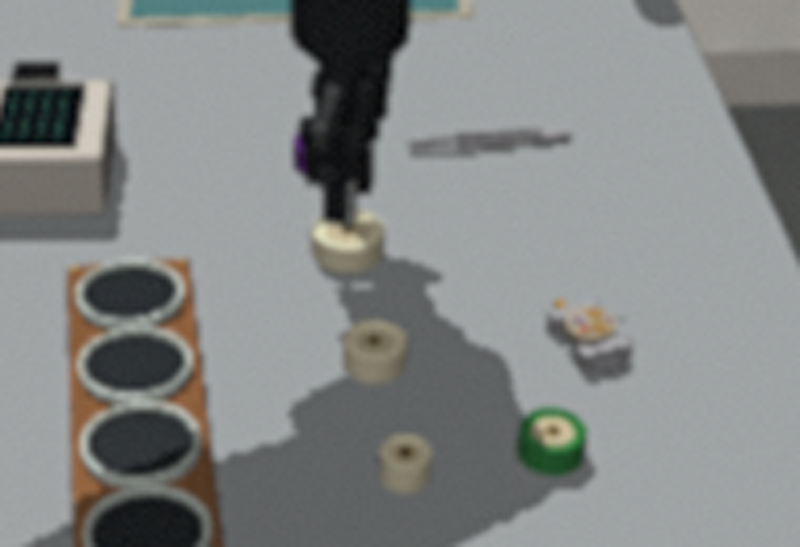

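View pics/w4.png

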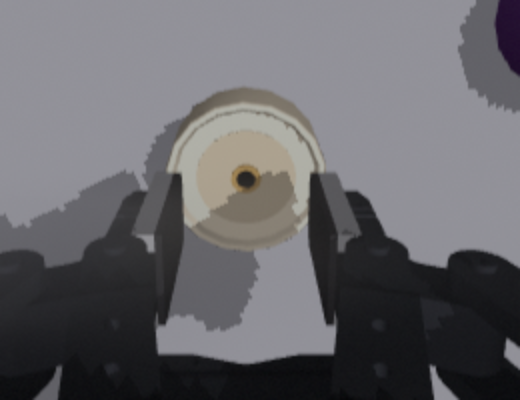

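The crops show the finger tips above the die: the tip at side (320.7,182.3) lies over its top face. I'll compute the real tip height from the pixels before going lower.

Run:
```python
from h import *
s,c,T=wrist(); t=cams.read_camera('side')
ct=s['eef_pos'];Rt=R.from_quat(s['tcp_rot']).as_matrix()
y=Rt[:,1];print('y',y.round(3),'x',Rt[:,0].round(3))
# wrist: rays of tip corners, plane tool x=+-11
for u,v in((290,236),(357,236)):
    o,d=ray(c,u,v,T)
    for z in(.005,.02,.03,.04): q=Rt.T@(o+d*(z-o[2])/d[2]-ct); print(u,z,(q*1000).round(1))
# side: vertical line at near fingertip
for u,v in((316,182.3),(321,182.3)):
    o,d=ray(t,u,v)
    for yy in(.150,.154,.187): q=o+d*(yy-o[1])/d[1]; print('side',u,q.round(4))
```

```text
y [0.354 0.935 0.   ] x [-0.935  0.354 -0.   ]
290 0.005 [ -4.3 -21.6  -1.4]
290 0.02 [  2.  -19.7 -16.4]
290 0.03 [  6.1 -18.5 -26.4]
290 0.04 [ 10.3 -17.2 -36.4]
357 0.005 [-4.2 23.3 -1.4]
357 0.02 [  2.   21.3 -16.4]
357 0.03 [  6.1  20.  -26.4]
357 0.04 [ 10.3  18.6 -36.4]
side 316 [0.6236 0.15   0.0396]
side 316 [0.6238 0.154  0.0369]
side 316 [0.6255 0.187  0.0147]
side 321 [0.6375 0.15   0.0392]
side 321 [0.6378 0.154  0.0365]
side 321 [0.64   0.187  0.0143]
```

{"name": "move_arm", "arguments": {"plan": [0, 0, 0, 0, 0, 0, 66, 0, 0, 0, 0, 0, 0, 66, 0, 0, 0, 0, 0, 0, 66, 0, 0, 0, 0, 0, 0, 66, 0, 0, -5, 0, 0, 0, 66, 0, 0, -5, 0, 0, 0, 66, 0, 0, 0, 0, 0, 0, 66]}}

```text
time: 4.7
eef_pos: [0.6408, 0.1702, -0.0078]
tcp_rot: [0.18, 0.984, -0.0, -0.001]
contact_force: [-0.3, -0.7, 0.3]
opening: 0.772
finger_force: 0.0
```

Run:
```python
from h import *
s,c,T=wrist(); t=cams.read_camera('side'); print(s['eef_pos'],s['opening'],s['contact_force'])
a=cv2.resize(t['color'][140:215,290:360],(560,600),interpolation=cv2.INTER_CUBIC)
b=cv2.resize(c['color'],(240*4//3,200))
b=np.vstack([c['color'][180:330,210:450]]); b=cv2.resize(b,(240,150))
pad=np.zeros((600,240,3),np.uint8); pad[:150]=b
cv2.imwrite('pics/s5.png',np.hstack([a,pad])[:,:,::-1])
```

```text
[ 0.64083257  0.17018694 -0.007809  ] 0.7716776972134798 [-0.29228488 -0.66581719  0.31818342]
```

View pics/s5.png

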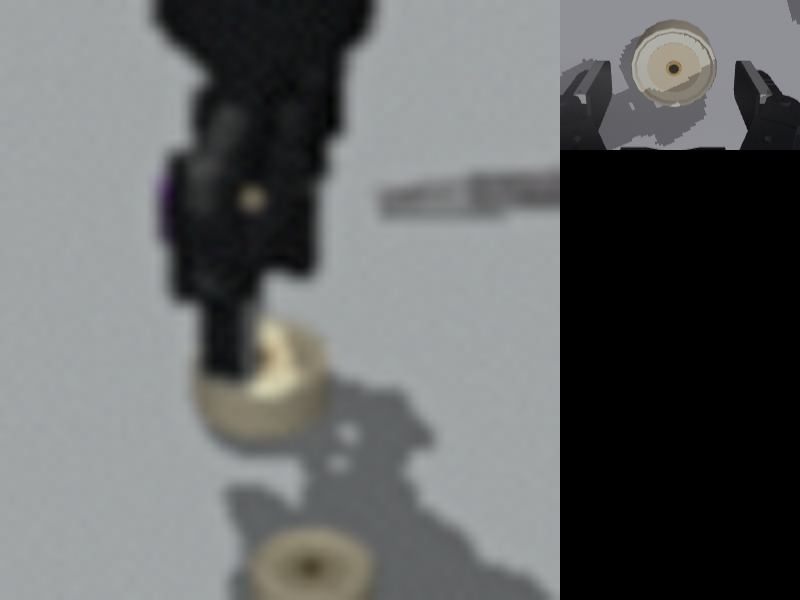

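The near finger tip is at about side (318,187), roughly 36 mm up, and clear of the die sideways. I'll keep descending in small steps, watching the force.

{"name": "move_arm", "arguments": {"plan": [0, 0, -5, 0, 0, 0, 66, 0, 0, -5, 0, 0, 0, 66, 0, 0, -4, 0, 0, 0, 66, 0, 0, 0, 0, 0, 0, 66]}}

```text
time: 5.2
eef_pos: [0.6411, 0.1702, -0.0215]
tcp_rot: [0.18, 0.984, -0.0, -0.001]
contact_force: [-1.1, 0.3, 0.1]
opening: 0.772
finger_force: 0.0
```

{"name": "move_arm", "arguments": {"plan": [0, 0, -3, 0, 0, 0, 66, 0, 0, -3, 0, 0, 0, 66, 0, 0, 0, 0, 0, 0, 66]}}

```text
time: 5.5
eef_pos: [0.6415, 0.1703, -0.0269]
tcp_rot: [0.18, 0.984, -0.0, -0.0]
contact_force: [-0.0, -0.0, 0.4]
opening: 0.77
finger_force: 0.0
```

Run:
```python
from h import *
s,c,T=wrist(); t=cams.read_camera('side'); print(s['eef_pos'],s['opening'],s['contact_force'])
a=cv2.resize(t['color'][150:210,290:350],(600,600),interpolation=cv2.INTER_CUBIC)
pad=np.zeros((600,200,3),np.uint8); pad[:125]=cv2.resize(c['color'],(200,125))
cv2.imwrite('pics/s6.png',np.hstack([a,pad])[:,:,::-1])
```

```text
[ 0.64150831  0.17025184 -0.02693337] 0.7699133982279381 [-0.01399799 -0.03349318  0.37116979]
```

View pics/s6.png

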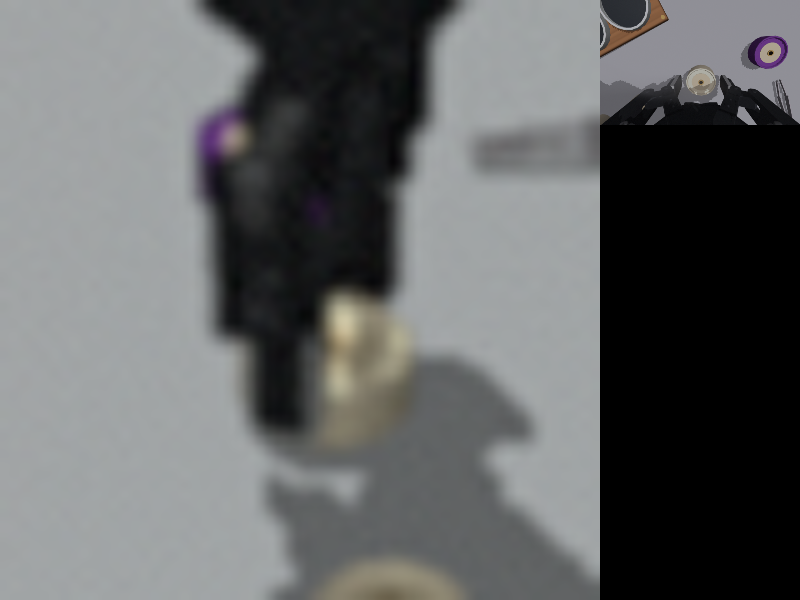

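The tip is now at side (318,193), about 17 mm up and beside the die. I'll go down a little more and close.

{"name": "move_arm", "arguments": {"plan": [0, 0, -4, 0, 0, 0, 66, 0, 0, 0, 0, 0, 0, 66, 0, 0, 0, 0, 0, 0, 45, 0, 0, 0, 0, 0, 0, 40, 0, 0, 0, 0, 0, 0, 40, 0, 0, 0, 0, 0, 0, 40, 0, 0, 0, 0, 0, 0, 40], "newtons": 40}}

```text
time: 6.3
eef_pos: [0.6421, 0.1703, -0.0302]
tcp_rot: [0.18, 0.984, 0.0, 0.0]
contact_force: [0.2, 0.5, 1.2]
opening: 0.564
finger_force: 41.7
```

S is gripped at 48 mm with 41.7 N. I'll lift it and carry it to seat 4.

{"name": "move_arm", "arguments": {"plan": [0, 0, 15, 0, 0, 0, 40, 0, 0, 30, 0, 0, 0, 40, -36, -14, 0, 0, 0, 0, 40, -36, -14, 0, 0, 0, 0, 40, -36, -14, 0, 0, 0, 0, 40, -37, -14, 0, 0, 0, 0, 40, 0, 0, 0, 0, 0, 0, 40, 0, 0, 0, 0, 0, 0, 40]}}

```text
time: 7.1
eef_pos: [0.4966, 0.1142, 0.0153]
tcp_rot: [0.18, 0.984, 0.0, 0.001]
contact_force: [0.5, 1.2, 1.0]
opening: 0.568
finger_force: 41.5
```

Run:
```python
from h import *
s,c,T=wrist(); t=cams.read_camera('side'); print(s['time'],s['eef_pos'],s['opening'],s['finger_force'])
for (p,r,a) in blobs(c['color'],(15,30,120),(40,255,255),150,9000): print(np.round(p,1),round(r,1),a,onz(c,*p,.064,T).round(4))
a=cv2.resize(t['color'][140:240,230:330],(600,600),interpolation=cv2.INTER_CUBIC)
pad=np.zeros((600,200,3),np.uint8); pad[:125]=cv2.resize(c['color'],(200,125)); pad[130:330]=c['color'][150:350,220:420]
cv2.imwrite('pics/s7.png',np.hstack([a,pad])[:,:,::-1])
```

```text
7.1 [0.49662874 0.11419175 0.01532199] 0.5677793804405071 41.48770093917847
[608.2 316.9] 22.7 1093.0 [0.5795 0.2458 0.064 ]
[324.5 267.5] 47.7 4477.5 [0.4986 0.1147 0.064 ]
[328.5 238.5] 39.2 480.5 [0.4845 0.1221 0.064 ]
```

View pics/s7.png

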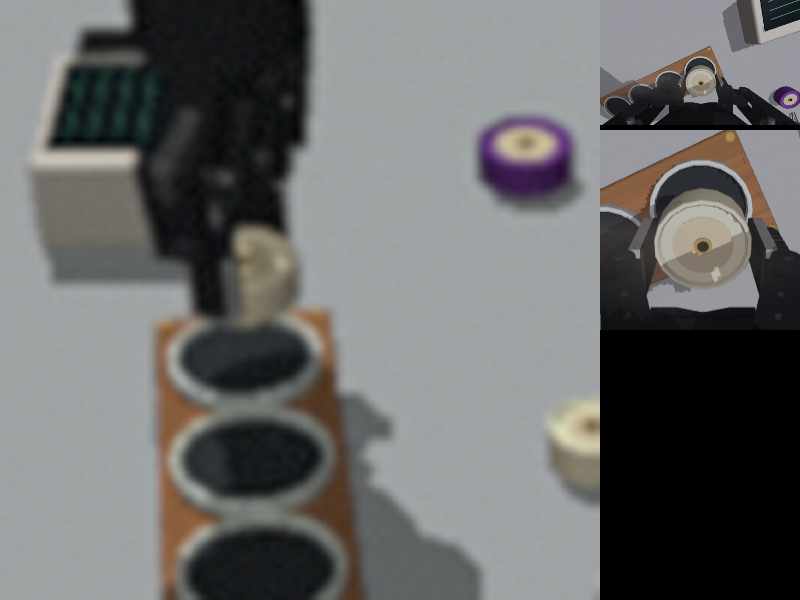

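S is held level over seat 4, so I'll lower it.

{"name": "move_arm", "arguments": {"plan": [0, 0, -20, 0, 0, 0, 40, 0, 0, -8, 0, 0, 0, 40, 0, 0, -3, 0, 0, 0, 40, 0, 0, 0, 0, 0, 0, 40]}}

```text
time: 7.6
eef_pos: [0.4971, 0.1144, -0.0167]
tcp_rot: [0.18, 0.984, -0.0, -0.0]
contact_force: [0.6, -0.3, 0.2]
opening: 0.564
finger_force: 41.5
```

{"name": "move_arm", "arguments": {"plan": [0, 0, -2, 0, 0, 0, 40, 0, 0, -1, 0, 0, 0, 40, 0, 0, 0, 0, 0, 0, 40]}}

```text
time: 7.9
eef_pos: [0.4971, 0.1143, -0.0191]
tcp_rot: [0.18, 0.984, 0.0, 0.0]
contact_force: [0.3, 0.2, -0.6]
opening: 0.566
finger_force: 41.5
```

{"name": "move_arm", "arguments": {"plan": [0, 0, 0, 0, 0, 0, 54, 0, 0, 0, 0, 0, 0, 60, 0, 0, 0, 0, 0, 0, 62, 0, 0, 0, 0, 0, 0, 62, 0, 0, 15, 0, 0, 0, 62, 0, 0, 40, 0, 0, 0, 62, 38, -17, 0, 0, 0, 0, 60, 39, -17, 0, 0, 0, 0, 57, 39, -17, 0, 0, 0, 0, 57, 38, -16, 0, 0, 0, 0, 57, 0, 0, 0, 0, 0, 0, 57, 0, 0, 0, 0, 0, 0, 57]}}

```text
time: 9.1
eef_pos: [0.6508, 0.047, 0.035]
tcp_rot: [0.18, 0.984, 0.0, -0.001]
contact_force: [-0.3, 0.4, 0.4]
opening: 0.666
finger_force: 0.0
```

Run:
```python
from h import *
s,c,T=wrist(); print(s['time'],s['eef_pos'],s['opening'])
for (p,r,a) in blobs(c['color'],(15,30,120),(40,255,255),150,9000): print(np.round(p,1),round(r,1),a,onz(c,*p,.019,T).round(4),onz(c,*p,.030,T).round(4))
cv2.imwrite('pics/w8.png',c['color'][:,:,::-1])
```

```text
9.1 [0.65083084 0.0469552  0.03504184] 0.6660621999761067
[ 32.  305.5] 12.3 312.5 [ 0.6352 -0.194   0.019 ] [ 0.6325 -0.1788  0.03  ]
[199.  275.5] 17.2 161.5 [ 0.6584 -0.0574  0.019 ] [ 0.6544 -0.05    0.03  ]
[322.5 222.6] 23.9 949.0 [0.6518 0.0467 0.019 ] [0.6481 0.0481 0.03  ]
```

View pics/w8.png

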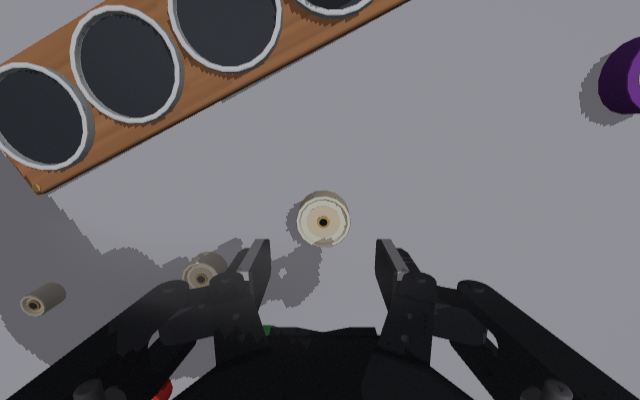

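The wrist view shows R at (322,222), centred between the pads. I'll descend and grip it.

{"name": "move_arm", "arguments": {"plan": [1, 0, -30, 0, 0, 0, 57, 0, 0, -20, 0, 0, 0, 57, 0, 0, -8, 0, 0, 0, 57, 0, 0, -5, 0, 0, 0, 57, 0, 0, 0, 0, 0, 0, 57, 0, 0, 0, 0, 0, 0, 40, 0, 0, 0, 0, 0, 0, 30, 0, 0, 0, 0, 0, 0, 30, 0, 0, 0, 0, 0, 0, 30, 0, 0, 0, 0, 0, 0, 30], "newtons": 40}}

```text
time: 10.15
eef_pos: [0.6532, 0.0473, -0.0257]
tcp_rot: [0.18, 0.984, 0.0, 0.001]
contact_force: [0.0, 1.0, 6.2]
opening: 0.447
finger_force: 40.7
```

Fz of 6 N means the tips touched the bench as they swung forward. I'll regrip about 7 mm higher.

{"name": "move_arm", "arguments": {"plan": [0, 0, 0, 0, 0, 0, 50, 0, 0, 0, 0, 0, 0, 50, 0, 0, 0, 0, 0, 0, 50, 0, 0, 8, 0, 0, 0, 50, -1, 0, 0, 0, 0, 0, 50, 0, 0, 0, 0, 0, 0, 35, 0, 0, 0, 0, 0, 0, 30, 0, 0, 0, 0, 0, 0, 30, 0, 0, 0, 0, 0, 0, 30, 0, 0, 0, 0, 0, 0, 30], "newtons": 40}}

```text
time: 11.15
eef_pos: [0.6516, 0.0472, -0.0183]
tcp_rot: [0.18, 0.984, 0.0, 0.001]
contact_force: [-0.6, -0.7, 5.3]
opening: 0.437
finger_force: 39.7
```

The force is the same higher up, so it comes from the pinch and not from the bench. I'll go back down 7 mm for a deeper grip.

{"name": "move_arm", "arguments": {"plan": [0, 0, 0, 0, 0, 0, 50, 0, 0, 0, 0, 0, 0, 50, 0, 0, 0, 0, 0, 0, 50, 0, 0, -6, 0, 0, 0, 50, 0, 0, 0, 0, 0, 0, 50, 0, 0, 0, 0, 0, 0, 50]}}

```text
time: 11.75
eef_pos: [0.6504, 0.0474, -0.0261]
tcp_rot: [0.18, 0.984, -0.0, -0.001]
contact_force: [0.2, -0.4, 0.3]
opening: 0.583
finger_force: 0.0
```

{"name": "move_arm", "arguments": {"plan": [0, 0, 0, 0, 0, 0, 43, 0, 0, 0, 0, 0, 0, 40, 0, 0, 0, 0, 0, 0, 38, 0, 0, 0, 0, 0, 0, 35, 0, 0, 0, 0, 0, 0, 35, 0, 0, 0, 0, 0, 0, 35], "newtons": 40}}

```text
time: 12.35
eef_pos: [0.6513, 0.0473, -0.0249]
tcp_rot: [0.18, 0.984, 0.0, 0.0]
contact_force: [0.9, -0.8, 2.1]
opening: 0.451
finger_force: 40.2
```

{"name": "move_arm", "arguments": {"plan": [0, 0, 15, 0, 0, 0, 35, 0, 0, 30, 0, 0, 0, 35, -37, -2, 0, 0, 0, 0, 35, -37, -2, 0, 0, 0, 0, 35, -37, -2, 0, 0, 0, 0, 35, -37, -1, 0, 0, 0, 0, 35, 0, 0, 0, 0, 0, 0, 35, 0, 0, -15, 0, 0, 0, 35, 0, 0, -9, 0, 0, 0, 35, 0, 0, 0, 0, 0, 0, 35, 0, 0, 0, 0, 0, 0, 35]}}

```text
time: 13.45
eef_pos: [0.5033, 0.0403, -0.0043]
tcp_rot: [0.18, 0.984, -0.0, -0.0]
contact_force: [-1.1, 0.5, 0.2]
opening: 0.444
finger_force: 40.2
```

Run:
```python
from h import *
s,c,T=wrist(); z=s['eef_pos'][2]+.0249+.019; print(z)
for (p,r,a) in blobs(c['color'],(15,30,120),(40,255,255),400,9000): print(np.round(p,1),round(r,1),a,onz(c,*p,z,T).round(4))
```

```text
0.03963710096691507
[322.3 255.7] 39.8 3126.0 [0.501  0.0412 0.0396]
[449.6 194.6] 30.7 2539.5 [0.4924 0.1105 0.0396]
```

{"name": "move_arm", "arguments": {"plan": [0, 0, -6, 0, 0, 0, 35, 0, 0, -3, 0, 0, 0, 35, 0, 0, 0, 0, 0, 0, 35, 0, 0, 0, 0, 0, 0, 35]}}

```text
time: 13.9
eef_pos: [0.5028, 0.0403, -0.0135]
tcp_rot: [0.18, 0.984, -0.0, -0.0]
contact_force: [-0.1, -0.2, -1.3]
opening: 0.449
finger_force: 40.3
```

{"name": "move_arm", "arguments": {"plan": [0, 0, 0, 0, 0, 0, 44, 0, 0, 0, 0, 0, 0, 50, 0, 0, 0, 0, 0, 0, 52, 0, 0, 0, 0, 0, 0, 52, 0, 0, 15, 0, 0, 0, 52, 0, 0, 35, 0, 0, 0, 52, 39, -24, 0, 0, 0, 0, 50, 40, -24, 0, 0, 0, 0, 47, 40, -24, 0, 0, 0, 0, 47, 39, -24, 0, 0, 0, 0, 47, 0, 0, 0, 0, 0, 0, 47, 0, 0, 0, 0, 0, 0, 47]}}

```text
time: 15.1
eef_pos: [0.6609, -0.0562, 0.0359]
tcp_rot: [0.18, 0.984, 0.0, -0.001]
contact_force: [0.8, 0.3, -0.2]
opening: 0.553
finger_force: 0.0
```

Run:
```python
from h import *
s,c,T=wrist(); print(s['time'],s['eef_pos'],s['opening'])
for (p,r,a) in blobs(c['color'],(15,30,100),(40,255,255),100,9000): print(np.round(p,1),round(r,1),a,onz(c,*p,.019,T).round(4),onz(c,*p,.030,T).round(4))
```

```text
15.1 [ 0.66087813 -0.05617442  0.03585611] 0.5529812495158002
[373.  311.5] 12.7 232.0 [ 0.7473 -0.0454  0.019 ] [ 0.7387 -0.0446  0.03  ]
[541. 280.] 9.1 112.0 [0.7664 0.0852 0.019 ] [0.7567 0.0785 0.03  ]
[147.3 247.6] 19.2 506.0 [ 0.6341 -0.1864  0.019 ] [ 0.632  -0.1775  0.03  ]
[320.8 218.7] 21.4 624.5 [ 0.6589 -0.0566  0.019 ] [ 0.6554 -0.0552  0.03  ]
```

{"name": "move_arm", "arguments": {"plan": [0, 0, -30, 0, 0, 0, 47, 0, 0, -18, 0, 0, 0, 47, 0, 0, -8, 0, 0, 0, 47, 0, 0, -3, 0, 0, 0, 47, 0, 0, 0, 0, 0, 0, 47, 0, 0, 0, 0, 0, 0, 36, 0, 0, 0, 0, 0, 0, 30, 0, 0, 0, 0, 0, 0, 25, 0, 0, 0, 0, 0, 0, 25, 0, 0, 0, 0, 0, 0, 25], "newtons": 40}}

```text
time: 16.15
eef_pos: [0.662, -0.056, -0.0208]
tcp_rot: [0.18, 0.984, -0.0, 0.001]
contact_force: [-0.1, 0.9, 5.2]
opening: 0.323
finger_force: 39.7
```

{"name": "move_arm", "arguments": {"plan": [0, 0, 15, 0, 0, 0, 25, 0, 0, 30, 0, 0, 0, 25, -38, 5, 0, 0, 0, 0, 25, -39, 6, 0, 0, 0, 0, 25, -38, 6, 0, 0, 0, 0, 25, -38, 5, 0, 0, 0, 0, 25, 0, 0, 0, 0, 0, 0, 25, 0, 0, -15, 0, 0, 0, 25, 0, 0, -9, 0, 0, 0, 25, 0, 0, 0, 0, 0, 0, 25, 0, 0, 0, 0, 0, 0, 25]}}

```text
time: 17.25
eef_pos: [0.5083, -0.0338, -0.0014]
tcp_rot: [0.18, 0.984, 0.0, -0.0]
contact_force: [0.8, 0.2, 0.2]
opening: 0.323
finger_force: 39.4
```

Run:
```python
from h import *
s,c,T=wrist(); z=s['eef_pos'][2]+.0208+.019; print(z)
for (p,r,a) in blobs(c['color'],(15,30,100),(40,255,255),200,9000): print(np.round(p,1),round(r,1),a,onz(c,*p,z,T).round(4),onz(c,*p,.03,T).round(4))
```

```text
0.03842617601789268
[322.1 250.6] 30.8 1927.0 [ 0.5051 -0.0326  0.0384] [ 0.5088 -0.0341  0.03  ]
[448.  196.5] 24.1 1547.5 [0.4997 0.0369 0.0384] [0.5031 0.0398 0.03  ]
[451.5 197.5] 33.1 217.5 [0.5009 0.0384 0.0384] [0.5043 0.0414 0.03  ]
[434.5 184.5] 32.6 273.5 [0.4913 0.0321 0.0384] [0.4942 0.0347 0.03  ]
[588.7 134.3] 35.2 2936.0 [0.4936 0.1063 0.0384] [0.4966 0.1135 0.03  ]
[596.8 135.5] 50.2 682.5 [0.4955 0.1098 0.0384] [0.4986 0.1173 0.03  ]
[573.5 122.5] 49.5 360.5 [0.4856 0.1003 0.0384] [0.4881 0.1072 0.03  ]
```

R sits at (0.503,0.040) and S at (0.497,0.114), both central in their seats. Q hangs over seat 2, so I'll lower and release it, then go to P.

{"name": "move_arm", "arguments": {"plan": [0, 0, -5, 0, 0, 0, 25, 0, 0, -3, 0, 0, 0, 25, 0, 0, 0, 0, 0, 0, 25, 0, 0, 0, 0, 0, 0, 25]}}

```text
time: 17.7
eef_pos: [0.5078, -0.0337, -0.0095]
tcp_rot: [0.18, 0.984, 0.0, -0.0]
contact_force: [-0.2, 0.6, -0.2]
opening: 0.321
finger_force: 39.5
```

{"name": "move_arm", "arguments": {"plan": [0, 0, 0, 0, 0, 0, 34, 0, 0, 0, 0, 0, 0, 40, 0, 0, 0, 0, 0, 0, 42, 0, 0, 0, 0, 0, 0, 42, 0, 0, 15, 0, 0, 0, 42, 0, 0, 30, 0, 0, 0, 42, 26, -32, 5, 0, 0, 0, 40, 26, -32, 0, 0, 0, 0, 38, 26, -32, 0, 0, 0, 0, 38, 26, -32, 0, 0, 0, 0, 38, 26, -30, 0, 0, 0, 0, 38, 0, 0, 0, 0, 0, 0, 38]}}

```text
time: 18.9
eef_pos: [0.6406, -0.196, 0.0411]
tcp_rot: [0.181, 0.983, -0.001, 0.002]
contact_force: [0.5, -0.0, 0.2]
opening: 0.442
finger_force: 0.0
```

Run:
```python
from h import *
s,c,T=wrist(); print(s['time'],s['eef_pos'],s['opening'])
for (p,r,a) in blobs(c['color'],(12,25,80),(40,255,255),60,9000): print(np.round(p,1),round(r,1),a,onz(c,*p,.019,T).round(4),onz(c,*p,.030,T).round(4))
cv2.imwrite('pics/w9.png',c['color'][:,:,::-1])
```

```text
18.9 [ 0.64062947 -0.19599349  0.04105768] 0.4423526257111264
[551.3 272.6] 16.6 641.0 [ 0.7474 -0.043   0.019 ] [ 0.7379 -0.0501  0.03  ]
[323.2 206.5] 13.8 498.5 [ 0.6321 -0.1921  0.019 ] [ 0.629  -0.1909  0.03  ]
[411.   6.] 102.2 4152.5 [ 0.5315 -0.0962  0.019 ] [ 0.534  -0.1004  0.03  ]
```

View pics/w9.png

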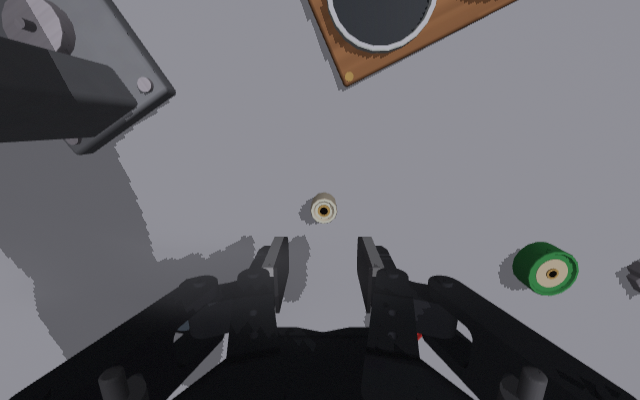

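P's dished face is at (323,210), so it's at about (0.6345, −0.193). That's a small correction before descending.

{"name": "move_arm", "arguments": {"plan": [-6, 3, -30, 0, 0, 0, 38, 0, 0, -20, 0, 0, 0, 38, 0, 0, -9, 0, 0, 0, 38, 0, 0, -4, 0, 0, 0, 38, 0, 0, 0, 0, 0, 0, 38]}}

```text
time: 19.45
eef_pos: [0.6318, -0.1882, -0.0223]
tcp_rot: [0.18, 0.984, 0.0, -0.0]
contact_force: [-0.1, -0.7, 1.2]
opening: 0.443
finger_force: 0.0
```

Run:
```python
from h import *
s,c,T=wrist(); print(s['time'],s['eef_pos'],s['opening'],s['contact_force'])
img=c['color']
for (p,r,a) in blobs(img,(12,25,80),(40,255,255),60,9000): print(np.round(p,1),round(r,1),a,onz(c,*p,.015,T).round(4))
for (p,r,a) in blobs(img,(12,110,60),(28,255,255),10,900): print('bush',np.round(p,1),round(r,1),a,onz(c,*p,.018,T).round(4))
```

```text
19.45 [ 0.6317734  -0.18819935 -0.02225312] 0.44250224605003224 [-0.08365914 -0.71392673  1.1741508 ]
[622. 344.] 21.4 977.5 [ 0.7503 -0.041   0.015 ]
[316.8 259.3] 22.7 979.5 [ 0.6336 -0.192   0.015 ]
[420.5   6.1] 111.7 5401.5 [ 0.5374 -0.1074  0.015 ]
bush [626.3 347.6] 8.1 138.0 [ 0.7499 -0.0415  0.018 ]
bush [315.9 265.5] 8.1 50.0 [ 0.6354 -0.1931  0.018 ]
```

{"name": "move_arm", "arguments": {"plan": [3, -5, 0, 0, 0, 0, 38, 0, 0, 0, 0, 0, 0, 38, 0, 0, 0, 0, 0, 0, 26, 0, 0, 0, 0, 0, 0, 20, 0, 0, 0, 0, 0, 0, 15, 0, 0, 0, 0, 0, 0, 15, 0, 0, 0, 0, 0, 0, 15], "newtons": 40}}

```text
time: 20.2
eef_pos: [0.6353, -0.1939, -0.0218]
tcp_rot: [0.18, 0.984, -0.0, 0.0]
contact_force: [0.7, -0.2, 2.7]
opening: 0.205
finger_force: 39.2
```

{"name": "move_arm", "arguments": {"plan": [0, 0, 15, 0, 0, 0, 15, 0, 0, 30, 0, 0, 0, 15, -30, 22, 0, 0, 0, 0, 15, -30, 22, 0, 0, 0, 0, 15, -30, 22, 0, 0, 0, 0, 15, -30, 21, 0, 0, 0, 0, 15, 0, 0, 0, 0, 0, 0, 15, 0, 0, -15, 0, 0, 0, 15, 0, 0, -9, 0, 0, 0, 15, 0, 0, 0, 0, 0, 0, 15, 0, 0, 0, 0, 0, 0, 15]}}

```text
time: 21.3
eef_pos: [0.5153, -0.1072, -0.002]
tcp_rot: [0.18, 0.984, 0.0, -0.0]
contact_force: [0.3, 1.1, 0.3]
opening: 0.204
finger_force: 39.1
```

Run:
```python
from h import *
s,c,T=wrist(); z=s['eef_pos'][2]+.0218+.018; print(z,s['eef_pos'])
for (p,r,a) in blobs(c['color'],(12,110,60),(28,255,255),10,900): print('bush',np.round(p,1),round(r,1),a,onz(c,*p,z,T).round(4),onz(c,*p,.029,T).round(4))
```

```text
0.03780288699548949 [ 0.51529038 -0.10718348 -0.00199711]
bush [320.5 294.5] 17.7 123.5 [ 0.5367 -0.1163  0.0378] [ 0.5422 -0.1185  0.029 ]
bush [322.5 256.1] 8.1 175.5 [ 0.5152 -0.107   0.0378] [ 0.5193 -0.1085  0.029 ]
bush [447.1 192.2] 8.5 190.5 [ 0.5045 -0.0364  0.0378] [ 0.5079 -0.0333  0.029 ]
bush [589.1 134.9] 10.2 234.0 [0.501  0.0331 0.0378] [0.5042 0.0407 0.029 ]
bush [608. 157.] 41.1 769.0 [0.5149 0.0405 0.0378] [0.519  0.0485 0.029 ]
```

P is over seat 1, so I'll lower it, release it and back away.

{"name": "move_arm", "arguments": {"plan": [0, 0, -5, 0, 0, 0, 15, 0, 0, -3, 0, 0, 0, 15, 0, 0, 0, 0, 0, 0, 15, 0, 0, 0, 0, 0, 0, 15]}}

```text
time: 21.75
eef_pos: [0.5148, -0.1067, -0.0095]
tcp_rot: [0.18, 0.984, 0.0, -0.0]
contact_force: [-0.7, 1.1, -0.1]
opening: 0.208
finger_force: 39.1
```

{"name": "move_arm", "arguments": {"plan": [0, 0, 0, 0, 0, 0, 24, 0, 0, 0, 0, 0, 0, 32, 0, 0, 0, 0, 0, 0, 32, 0, 0, 0, 0, 0, 0, 32, 0, 0, 15, 0, 0, 0, 32, 0, 0, 40, 0, 0, 0, 32, 0, 0, 45, 0, 0, 0, 32, 20, 0, 40, 0, 0, 0, 32, 45, 0, 0, 0, 0, 0, 32, 45, 20, 0, 0, 0, 0, 32, 40, 25, 0, 0, 0, 0, 32, 0, 0, 0, 0, 0, 0, 32]}}

```text
time: 22.95
eef_pos: [0.6685, -0.0591, 0.1314]
tcp_rot: [0.178, 0.984, 0.001, 0.001]
contact_force: [-0.0, 0.3, -0.2]
opening: 0.373
finger_force: 0.0
```

Run:
```python
from h import *
s,c,T=wrist(); print(s['time'],s['eef_pos'])
for (p,r,a) in blobs(c['color'],(12,110,60),(28,255,255),5,900): print('bush',np.round(p,1),round(r,1),a,onz(c,*p,.029,T).round(4))
t=cams.read_camera('side')
a=cv2.resize(t['color'][170:290,230:330],(500,600),interpolation=cv2.INTER_CUBIC)
b=cv2.resize(c['color'][0:400,100:400],(300,400)); pad=np.zeros((600,300,3),np.uint8);pad[:400]=b
cv2.imwrite('pics/end.png',np.hstack([a,pad])[:,:,::-1])
```

```text
22.95 [ 0.66853476 -0.05912985  0.13140996]
bush [452.8 257.8] 4.2 42.0 [0.7877 0.0492 0.029 ]
bush [465.5 252.5] 3.8 33.5 [0.7862 0.0637 0.029 ]
bush [478.5 229. ] 5.6 50.0 [0.7641 0.0826 0.029 ]
bush [284.5  14.7] 5.3 71.0 [ 0.5078 -0.0339  0.029 ]
```

View pics/end.png

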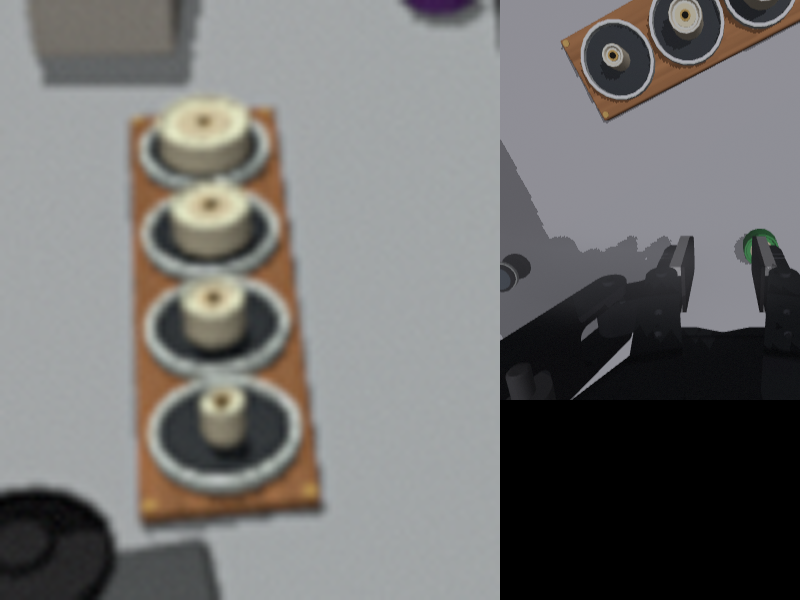

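The side view shows all four dies upright and near the centre of their seats: smallest at (222,415) next to the press, largest at (203,135). The arm is clear, so I'm handing the job in.

```bash
python3 -c "
from plant import order
print(order.sign_off())"
```

```text
the job is handed in; nothing more can be done
None
```

The four dies stand upright near the middle of their seats, smallest nearest the press, the movement was never approached, and the job is handed in at about 23 s; sign-off gave no verdict.

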